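Clip a relief tile into the transit rack

TASK

Take the cactus tile out of its wooden stand and load it into the empty slot of the tile rack, with its cactus facing the same way as the decorated faces of the two stored tiles. Press it down steadily, without dropping or slamming it, until it stands on the slot floor and the spring clips at both ends have snapped in over its top edge, then let go. Leave the two stored tiles locked in place and do not disturb the things around.

Things in the scene. Friction and masses are not known exactly. Their poses are not given: they have to be found in the camera images.
- cactus_tile_mid (a point): centre of the cactus tile, the loose terracotta tile to be loaded: a slab 140 mm wide (its y), 110 mm high (z up), 10 mm thick (x), 0.22 to 0.34 kg, standing on its long edge in the wooden stand. Its -x face is decorated: a green cactus up to 8 mm proud, within 42 mm of the middle and in the lower 73 mm. The upper 37 mm of both faces is plain; so is the back, with four dark stripes.
- cactus_face (a point): point on the front of the cactus relief, 13 mm from the cactus tile's centre along its -x; tells which way the decorated face looks
- cactus_tile: the cactus tile itself; origin at the middle of its lower edge, 55 mm under its centre, same axes
- empty_slot (a point): middle of the floor of the rack's one empty slot, marked by a green felt strip 128 x 16 mm. z up, y along the slot, -x to the rack's front, where the decorated faces of the stored tiles look. A tile that is home has its centre 55 mm above this point. The slot is 14 mm wide between blue wire guides that stand 54 mm either side of the middle, 84 mm high above this floor, wider at the top.
- rack: three-slot tile rack, fixed: grey steel base 256 x 190 mm, carrying bows 67 mm high at x = +-120 mm. Origin: centre of the underside, on the table; z up, y along the slots, -x its front. Slot floors are 10 mm up; slots 1, 2, 3 lie at x = -60, 0, +60 mm. At both ends of every slot stands a sprung steel leaf with a red nylon hook on top (see the clips).
- stand: wooden tile stand, fixed, in which the cactus tile waits: plywood base 170 x 90 x 12 mm (long side along y) and four wooden cheeks up to 46 mm above the table that hold the tile's ends upright with 2 mm play each side; open upward. Origin: centre of the underside.
- sun_tile_mid (a point): centre of a stored tile of the same size with a yellow sun, clipped in the rack
- agave_tile_mid (a point): centre of a stored tile of the same size with a blue-green agave, clipped in the rack
- slip_bowl: bystander: terracotta bowl, 96 mm across, 45 mm high; origin at the centre of its underside
- water_bottle: bystander: clear water bottle, 60 mm across, 150 mm high; origin at the centre of its underside
- modelling_tool: bystander: wooden modelling tool lying flat, 190 mm long along its x, 10 mm high; origin under its middle
- clip_l1 (a joint): lean of the spring clip at the +y end of slot 1, rad: 0 at rest (snapped in), about 0.055 while a tile's end rubs past; springs back. At rest the hook reaches 6 mm in over the tile's end, its underside 111.5 mm above the slot floor. Above it red ramps flare to a mouth 161 mm wide, 140 mm above the floor.
- clip_r1 (a joint): lean of the spring clip at the -y end of slot 1, rad: 0 at rest (snapped in), about 0.055 while a tile's end rubs past; springs back. A tile lowered up to 8 mm off-centre is guided in. Spreading a pair takes a push of about 10 to 15 N at first, then a few N of rubbing: the tile may not sink home by its own weight.
- clip_l2 (a joint): lean of the spring clip at the +y end of slot 2, rad: 0 at rest (snapped in), about 0.055 while a tile's end rubs past; springs back. When the tile's top edge has passed, the hooks of both ends snap in over it and lock it.
- clip_r2 (a joint): lean of the spring clip at the -y end of slot 2, rad: 0 at rest (snapped in), about 0.055 while a tile's end rubs past; springs back.
- clip_l3 (a joint): lean of the spring clip at the +y end of slot 3, rad: 0 at rest (snapped in), about 0.055 while a tile's end rubs past; springs back.
- clip_r3 (a joint): lean of the spring clip at the -y end of slot 3, rad: 0 at rest (snapped in), about 0.055 while a tile's end rubs past; springs back.
Things that resemble listed ones, but are neither listed nor needed, are in the scene too. Leave any white look-alike of the cactus_tile alone. There is more than one size of the stand; the one meant has the size given above.

How it is judged (in metres and radians):
On the way, in this order (a step that is already met when the one before it is completed fails the run):
1. the cactus tile has been lifted up out of the wooden stand (height (world z) of cactus_tile_mid above 0.12 m and contact force between cactus_tile and stand below 0.1 N), for 0.1 s.
2. the tile is being pushed down in the empty slot, upright, both spring clips of the slot spread by it (horizontal distance between cactus_tile_mid and empty_slot below 0.012 m and z of cactus_tile_mid in the frame of empty_slot between 0.065 and 0.165 m and (value of joint each of clip_l1, clip_r1 above 0.03 rad or value of joint each of clip_l2, clip_r2 above 0.03 rad or value of joint each of clip_l3, clip_r3 above 0.03 rad)), for 0.1 s.
At the end, for the whole second after the job is handed in: cactus tile upright and at rest on the empty slot's floor (centre within 6 mm of the slot's middle in plan, 52 to 57.5 mm above its floor, square within 4 degrees), cactus towards the rack's front; all six clips snapped in (below 0.02 rad); stored tiles within 12 mm of their start (horizontal distance between cactus_tile_mid and empty_slot below 0.006 m and z of cactus_tile_mid in the frame of empty_slot between 0.052 and 0.0575 m and x of cactus_face in the frame of empty_slot below -0.008 m and angle between the y axis of cactus_tile and the y axis of rack, either way round below 0.07 rad and angle between cactus_tile_mid's own z axis and vertical below 0.06 rad and linear speed of cactus_tile below 0.02 m/s and value of joint each of clip_l1, clip_r1, clip_l2, clip_r2, clip_l3, clip_r3 below 0.02 rad and distance of each of sun_tile_mid, agave_tile_mid from where it was at the start of the episode below 0.012 m); the robot touches nothing.
It fails at once if a stored tile is pulled from its place by more than 12 mm (distance of any of sun_tile_mid, agave_tile_mid from where it was at the start of the episode above 0.012 m).
It fails at once if a bystander (bowl, bottle, modelling tool) is pushed by more than 30 mm (distance of any of slip_bowl, water_bottle, modelling_tool from where it was at the start of the episode above 0.03 m).
It fails at once if the tile is slammed or dropped into the rack (faster than 0.35 m/s at the slot) (horizontal distance between cactus_tile_mid and empty_slot below 0.03 m and z of cactus_tile_mid in the frame of empty_slot below 0.19 m and linear speed of cactus_tile above 0.35 m/s).
It also fails if it takes over 45 s, if anything falls off the work surface, if the arm or the gripper's body presses on something with over 40 N, if the wrist force passes 120 N, or if a joint passes its speed limit or range.

ROBOT

A 7-joint arm with a two-finger parallel gripper is mounted at the origin on the work surface. World frame = base frame: x ahead of the robot, y to its left, z up, the work surface at z = 0. Lengths are in m, angles in degrees, forces in N, time in s.
With the tool pointing down it reaches from about 0.4 to 0.875 m from the base axis. Payload 19.3 kg.
Tool frame: the origin (TCP) lies between the finger pads; the fingertips stand 25 mm ahead of it and the grasp point (between the pads) lies 6 mm ahead of it; z points along the fingers, y is the line along which they close (so a half turn about z gives the same grasp; the last joint's range is limited). The gripper opens to 85 mm and grips with 20 to 120 N. Pads are 22 mm wide; open, the fingers measure 114 mm over their backs; the gripper's body (76 mm by 85 mm) begins 54 mm behind the grasp point. The pads swing forward as they close: fully open they stand 13 mm farther back than shut.
Start: joints at [-81.028, 29.874, -2.08, 91.645, 1.215, 58.505, -6.463], TCP at [0.141, 0.609, 0.256] pointing down, gripper open.
Joint ranges: [-166.77, 166.77], [-17.47, 122.26], [-85.68, 81.53], [9.62, 139.38], [-72.42, 252.41], [9.2, 110.78], [-144.41, 144.41]. Speed limits (degrees/s): [108.29, 108.29, 136.94, 136.94, 172.46, 172.46, 172.46].

INTERFACE

Orientations are given as a 3x3 rotation matrix whose columns are the frame's x, y, z axes.
In Python, from rig import robot gives the robot as it stands.
- The arm moves only by the tool apply_moves, never from a script. Its argument "moves" is a list of rows, each an object of numbers: "claw": the opening, from -1 (shut) to 1 (fully open); "x", "y", "z": the shift along the world's x, y, z in m; "spin": the turn about the world's z in degrees. In form: [{"claw": .., "x": .., "y": .., "z": .., "spin": ..}, ...]. A call has 1 to 12 rows; each row is the pose to reach, as a shift and turn from the pose commanded when the call began; what a row does not reach only later rows make up. A row lasts 1/12 s, in which the tool goes at most 41.7 mm and 7.16 degrees, less where a joint would pass 70% of its speed; a pose out of reach is approached as far as the arm can. A call with a gripper value outside its range is refused whole. The fingers move at their own pace and stop on an object; the grip force is fixed at half the most. Time passes only in rows, so rows that repeat a pose let the fingers close. It gives the time, the measured TCP pose, the force, the opening and the grip force at its end, in the units of the state.
- robot.get_state(): the state, without advancing time (a new reading comes with each control period).
- robot.capture(name): name is "side" or "top"; returns the picture (400x640x3 uint8, red, green, blue); there is no depth.
- robot.get_calibration(name): a dict with "camera_matrix" (3x3 intrinsics, pixels), "R" (3x3) and "t" (3): a world point X has camera coordinates R X + t. Camera axes: x right, y down, z forward; pixel columns grow to the right and rows downward; lengths in m; the calibration is good to about 2 mm. A picture is of the moment at which its call begins. get_calibration takes no time and is no camera call.
- robot.sign_off(): hands the job in; it is judged then, once.
The state is a dict: "time": time; "joints": joint angles; "joint_vel": joint speeds; "effort": joint torques, N m; "tool_pos": TCP position; "tcp_rot": TCP orientation; "ft_force": force on the tool from outside, world axes, zero at the start; "ft_torque": the same for the moment, N m; "grip_width": finger opening in m; "grip_force": force on a finger pad.
Only numpy, scipy, OpenCV 4.12 (cv2) and the standard library are available. Lean on these libraries where they do the work, as an engineer would, in place of code of your own. Each camera call takes 0.05 s, during which the arm holds its last target. There are 200 camera calls.

## Working session

There is one attempt and no reset: what is moved stays moved. The work goes in short steps, Python scripts to look and compute and a tool call to move; the robot and the scene stay as the last step left them, time stands still between calls to the robot, and variables do not carry over. Pictures are saved under pics/ and viewed, at most 10 in all, crops included, and the job is handed in when it is done.

Besides the shell and the picture viewer there is one more tool, called as name([rows], argument=value, ...), one row to a line, values as JSON. apply_moves: Moves the arm, as the interface text tells. Its arguments: {"type":"object","properties":{"moves":{"type":"array","items":{"type":"object","properties":{"claw":{"type":"number"},"x":{"type":"number"},"y":{"type":"number"},"z":{"type":"number"},"spin":{"type":"number"}}}}},"required":["moves"]}

```bash
mkdir -p pics; ls; python3 - <<'E'
from rig import robot
import cv2
for n in("side","top"):
    im=robot.capture(n); cv2.imwrite(f"pics/{n}0.png",cv2.cvtColor(im,cv2.COLOR_RGB2BGR))
    c=robot.get_calibration(n); print(n,c)
s=robot.get_state(); print(s)
E
```

```text
pics
side {'camera_matrix': array([[399.48486788,   0.        , 320.75274295],
       [  0.        , 399.48486788, 199.51257358],
       [  0.        ,   0.        ,   1.        ]]), 'R': array([[-0.99101763, -0.13328856,  0.01087277],
       [-0.10141791,  0.69607552, -0.71076949],
       [ 0.08716918, -0.70548779, -0.70334096]]), 't': array([0.58775815, 0.03273939, 1.09306792])}
top {'camera_matrix': array([[509.24162069,   0.        , 318.59201854],
       [  0.        , 509.24162069, 211.0123188 ],
       [  0.        ,   0.        ,   1.        ]]), 'R': array([[ 0.00528758, -0.99989279, -0.01365447],
       [-0.98274998, -0.00267167, -0.18491981],
       [ 0.1848635 ,  0.01439671, -0.98265875]]), 't': array([0.12409233, 0.58018973, 1.29087665])}
{'time': 0.1, 'joints': array([-81.02711251,  29.90657036,  -2.08037723,  91.66923293,
         1.2144496 ,  58.50505596,  -6.46366066]), 'joint_vel': array([ 0.02937563, -0.09041492,  0.04318277, -0.21950171,  0.02778075,
        0.01109769,  0.01249547]), 'effort': array([ 2.93771278e-03, -9.28488779e+01,  1.98413394e+00, -3.70534050e+01,
        1.81944855e-02,  5.40187248e-03, -6.36182494e-05]), 'tool_pos': array([0.14052098, 0.60872102, 0.25578247]), 'tcp_rot': array([[-9.74380244e-01,  2.24906904e-01, -1.54973309e-04],
       [ 2.24906944e-01,  9.74379719e-01, -1.01469101e-03],
       [-7.72081632e-05, -1.02354945e-03, -9.99999473e-01]]), 'ft_force': array([ 0.47884729, -0.84328826,  0.25686856]), 'ft_torque': array([-0.02174931,  0.02933429,  0.05080876]), 'grip_force': 0.0, 'grip_width': 0.08560320827338291}
```

View pics/side0.png

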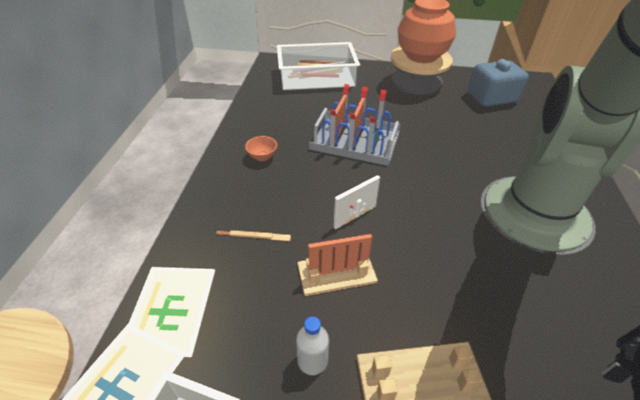

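View pics/top0.png

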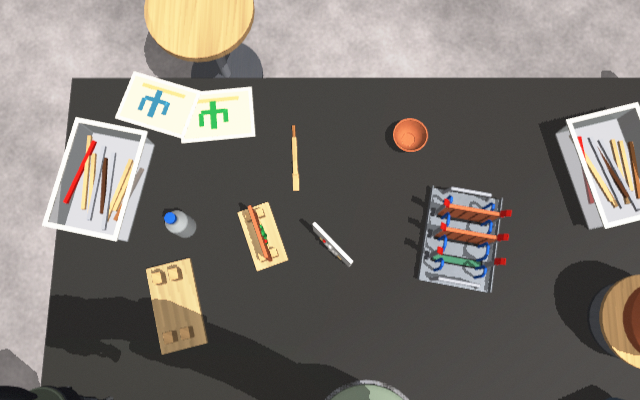

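The side view shows the stand with the striped-back terracotta tile at (340,258). The rack is at (355,130), a white look-alike at (357,203), and a larger empty stand at (425,375). In the top view, the stand and tile are at (262,235), with some green on the right side of the tile. The rack is at (462,240), with its empty slot (green felt) at (457,262). I'll enlarge these to confirm.

```bash
python3 - <<'E'
import cv2,numpy as np
from rig import robot
t=cv2.imread('pics/top0.png'); s=cv2.imread('pics/side0.png')
a=cv2.resize(t[175:300,410:520],(400,454),interpolation=cv2.INTER_CUBIC)
b=cv2.resize(t[195:275,230:300],(397,454),interpolation=cv2.INTER_CUBIC)
cv2.imwrite('pics/crop_top.png',np.hstack([a,b]))
a=cv2.resize(s[80:165,300:410],(400,309),interpolation=cv2.INTER_CUBIC)
b=cv2.resize(s[225:295,290:380],(397,309),interpolation=cv2.INTER_CUBIC)
cv2.imwrite('pics/crop_side.png',np.hstack([a,b]))
for n in("side","top"):
    c=robot.get_calibration(n); print(n,-c['R'].T@c['t'])
E
```

```text
side [0.49051722 0.82669843 0.78567905]
top [0.33088932 0.10704472 1.37747423]
```

View pics/crop_top.png

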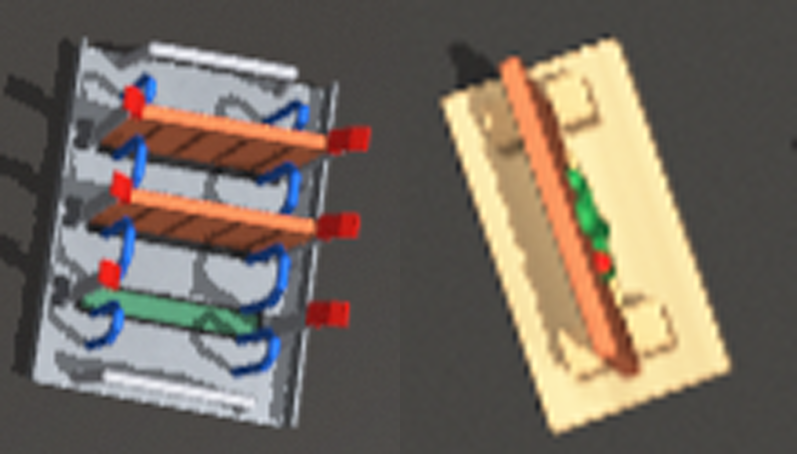

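View pics/crop_side.png

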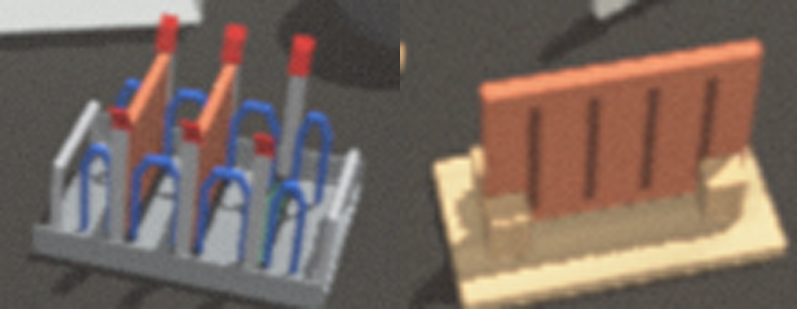

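In the enlarged crops, the named stand (170x90, plywood) holds the terracotta tile. Its green cactus looks right in the top view, roughly world -y, and its striped back looks to +y. The white tile at (333,243) in the top view and the larger empty stand at (177,305) are decoys. Both stored tiles show striped backs towards the robot, so the rack's front looks to about world +x. The empty slot is the one nearest the robot. I'll measure next.

```bash
cat > h.py <<'E'
import cv2,numpy as np
from rig import robot
C={n:robot.get_calibration(n) for n in("side","top")}
def ray(n,p):
    c=C[n]; d=c['R'].T@np.linalg.solve(c['camera_matrix'],[p[0],p[1],1.]); return -c['R'].T@c['t'],d/np.linalg.norm(d)
def plane(n,p,z):
    o,d=ray(n,p); return o+d*(z-o[2])/d[2]
def tri(ps,pt):
    o1,d1=ray('side',ps);o2,d2=ray('top',pt)
    k=np.linalg.lstsq(np.c_[d1,-d2],o2-o1,rcond=None)[0]
    a,b=o1+k[0]*d1,o2+k[1]*d2; return (a+b)/2,np.linalg.norm(a-b)
def proj(n,X):
    c=C[n]; q=c['camera_matrix']@(c['R']@np.asarray(X)+c['t']); return q[:2]/q[2]
def blobs(m,amin=5):
    k,l,s,c=cv2.connectedComponentsWithStats(m.astype('uint8'))
    return [(c[i],s[i]) for i in range(1,k) if s[i][4]>=amin]
E
python3 - <<'E'
from h import *
np.set_printoptions(precision=4,suppress=True)
for n,(x0,x1,y0,y1) in dict(top=(400,530,180,300),side=(300,410,80,170)).items():
    im=cv2.imread(f'pics/{n}0.png').astype(int); b,g,r=im[...,0],im[...,1],im[...,2]
    m=(r>120)&(g<55)&(b<55); m2=np.zeros_like(m); m2[y0:y1,x0:x1]=m[y0:y1,x0:x1]
    print(n,'red',[(c.round(1),s) for c,s in blobs(m2)])
    h=cv2.cvtColor(im.astype('uint8'),cv2.COLOR_BGR2HSV)
    org=(h[...,0]<14)&(h[...,1]>110)&(r>195)
    for nm,(a0,a1,b0,b1) in dict(tile=dict(top=(235,295,195,275),side=(295,385,225,295))[n],rack=(x0,x1,y0,y1)).items() if 0 else [('tile',dict(top=(235,295,195,275),side=(295,385,225,295))[n]),('rack',(x0,x1,y0,y1))]:
        q=np.zeros_like(org); q[b0:b1,a0:a1]=org[b0:b1,a0:a1]
        k,l,s,c=cv2.connectedComponentsWithStats(q.astype('uint8'))
        for i in range(1,k):
            if s[i][4]>15:
                R=cv2.minAreaRect(np.argwhere(l==i)[:,::-1].astype(np.float32)); print(n,nm,s[i][4],np.round(R[0],1),np.round(R[1],1),round(R[2],1),cv2.boxPoints(R).round(1).tolist())
    if n=='top':
        q=np.zeros_like(org);f=(h[...,0]>60)&(h[...,0]<90)&(h[...,1]>60)
        q[y0:y1,x0:x1]=f[y0:y1,x0:x1]
        R=cv2.minAreaRect(np.argwhere(q)[:,::-1].astype(np.float32)); print('felt',q.sum(),R)
# first guess tile corners
for ps,pt in [((309,245.4),(249.7,205.9)),((371.6,235.2),(269.2,259.9))]: print(tri(ps,pt))
E
```

```text
top red [(array([446.4, 203. ]), array([444, 199,   6,   9,  36], dtype=int32)), (array([505.5, 213.2]), array([500, 210,  12,   8,  72], dtype=int32)), (array([443.1, 226.7]), array([440, 223,   6,   8,  31], dtype=int32)), (array([502.6, 236.9]), array([497, 234,  12,   7,  70], dtype=int32)), (array([439.6, 250.1]), array([437, 247,   6,   7,  32], dtype=int32)), (array([499.9, 261. ]), array([494, 258,  12,   7,  72], dtype=int32))]
top tile 206 [257.2 231.2] [55.   3.5] 71.6 [[246.89999389648438, 205.6999969482422], [250.1999969482422, 204.60000610351562], [267.6000061035156, 256.79998779296875], [264.29998779296875, 257.8999938964844]]
top rack 222 [471.  208.9] [55.3  7. ] 14.0 [[443.3999938964844, 205.60000610351562], [445.1000061035156, 198.8000030517578], [498.70001220703125, 212.1999969482422], [497.0, 219.0]]
top rack 222 [467.8 231.9] [55.8  6.4] 13.2 [[439.8999938964844, 228.60000610351562], [441.3999938964844, 222.39999389648438], [495.70001220703125, 235.1999969482422], [494.20001220703125, 241.39999389648438]]
top rack 30 [440. 250.] [6. 4.] 90.0 [[438.0, 247.0], [44
[... 392 characters left out ...]
22 [339.9 240.4] [ 3.6 62.8] 80.4 [[308.6000061035156, 243.89999389648438], [370.6000061035156, 233.39999389648438], [371.20001220703125, 237.0], [309.20001220703125, 247.5]]
side rack 55 [340.2 103.4] [ 2.7 19.2] 29.1 [[334.3999938964844, 111.0999984741211], [343.70001220703125, 94.30000305175781], [346.1000061035156, 95.5999984741211], [336.79998779296875, 112.4000015258789]]
side rack 57 [359.  106.3] [ 2.8 19.2] 24.4 [[353.79998779296875, 114.5], [361.70001220703125, 97.0], [364.29998779296875, 98.0999984741211], [356.3999938964844, 115.5999984741211]]
(array([0.5797, 0.2994, 0.1196]), np.float64(0.0008683474130573537))
(array([0.4466, 0.2474, 0.1136]), np.float64(0.0036444253240336417))
```

```bash
python3 - <<'E'
from h import *
np.set_printoptions(precision=4,suppress=True)
t=tri((339.9,240.4),(257.2,231.2));print('tile top mid',t, plane('top',(257.2,231.2),.122))
a=plane('top',(248.55,205.15),.122);b=plane('top',(265.95,257.35),.122);d=b-a;print('len',np.linalg.norm(d),'ang',np.degrees(np.arctan2(d[1],d[0])))
a=plane('side',(308.9,245.7),.122);b=plane('side',(370.9,235.2),.122);d=b-a;print('side: mid',(a+b)/2,'len',np.linalg.norm(d),'ang',np.degrees(np.arctan2(d[1],d[0])))
im=cv2.imread('pics/top0.png');h=cv2.cvtColor(im,cv2.COLOR_BGR2HSV)
# felt
q=np.zeros(h.shape[:2],bool);f=(h[...,0]>60)&(h[...,0]<90)&(h[...,1]>60);q[245:275,425:490]=f[245:275,425:490]
R=cv2.minAreaRect(np.argwhere(q)[:,::-1].astype(np.float32));bx=cv2.boxPoints(R)
w=np.array([plane('top',p,.0105) for p in bx]);print('felt c',plane('top',R[0],.0105));print(w)
# stored tile top faces: line fit and ends
org=(h[...,0]>=6)&(h[...,0]<16)&(h[...,1]>110)&(im[...,2]>195)
q[:]=0;q[180:300,400:530]=org[180:300,400:530]
k,l,s,c=cv2.connectedComponentsWithStats(q.astype('uint8'))
for i in range(1,k):
    if s[i][4]>50:
        P=np.argwhere(l==i)[:,::-1]; W=np.array([plane('top',p,.120) for p in P])
        e=cv2.fitLine(W[:,:2].astype(np.float32),cv2.DIST_L1,0,.001,.001).ravel(); 
        u=(W[:,:2]-e[2:])@e[:2]; print('stored',s[i],'mid',e[2:]+e[:2]*(u.min()+u.max())/2,'len',np.ptp(u),'ang',np.degrees(np.arctan2(e[1],e[0])))
# base outline (grey)
g=(h[...,1]<45)&(h[...,2]>90);q[:]=0;q[175:305,405:515]=g[175:305,405:515]
q=cv2.morphologyEx(q.astype('uint8'),cv2.MORPH_CLOSE,np.ones((3,3)))
cs=max(cv2.findContours(q,0,2)[0],key=cv2.contourArea);R=cv2.minAreaRect(cs);print('base',R);W=np.array([plane('top',p,.01) for p in cv2.boxPoints(R)]);print(W,W.mean(0))
for p in [(446.4,203),(505.5,213.2),(443.1,226.7),(502.6,236.9),(439.6,250.1),(499.9,261)]: print('hook',plane('top',p,.14))
E
```

```text
tile top mid (array([0.5155, 0.2783, 0.1218]), np.float64(0.00014080561909038275)) [0.5154 0.2783 0.122 ]
len 0.1395616914271899 ang -160.27033004789814
side: mid [0.5147 0.2783 0.122 ] len 0.1372605320627522 ang -159.64003198668658
felt c [ 0.4551 -0.2416  0.0105]
[[ 0.4574 -0.1765  0.0105]
 [ 0.4755 -0.1804  0.0105]
 [ 0.4528 -0.3065  0.0105]
 [ 0.4348 -0.3023  0.0105]]
stored [449 204  50  12 192] mid [ 0.5724 -0.2624] len 0.12339011601589248 ang 80.05388
stored [446 227  50  12 189] mid [ 0.5134 -0.2519] len 0.12235743163142115 ang 80.16929
base ((461.84228515625, 237.9395751953125), (74.33680725097656, 100.16600799560547), 8.426968574523926)
[[ 0.3969 -0.1373  0.01  ]
 [ 0.6676 -0.1859  0.01  ]
 [ 0.6373 -0.3853  0.01  ]
 [ 0.3693 -0.3301  0.01  ]] [ 0.5178 -0.2596  0.01  ]
hook [ 0.5847 -0.1906  0.14  ]
hook [ 0.5595 -0.3344  0.14  ]
hook [ 0.5254 -0.1802  0.14  ]
hook [ 0.5007 -0.3237  0.14  ]
hook [ 0.4678 -0.1694  0.14  ]
hook [ 0.442  -0.3136  0.14  ]
```

The tile's top middle is at (0.515, 0.278), z 0.1218, with the tile line at 20° and the cactus looking to -70°. The slot is at (0.4547, -0.2415), with its line at 80° and its front at -10°. So I spin -147° for the grasp, then +60° for the slot.

apply_moves([
  {"claw": 1, "x": 0.03, "y": -0.03, "z": 0, "spin": -6},
  {"claw": 1, "x": 0.06, "y": -0.055, "z": 0, "spin": -12},
  {"claw": 1, "x": 0.09, "y": -0.08, "z": 0, "spin": -18},
  {"claw": 1, "x": 0.12, "y": -0.105, "z": 0, "spin": -24},
  {"claw": 1, "x": 0.15, "y": -0.13, "z": 0, "spin": -30},
  {"claw": 1, "x": 0.18, "y": -0.16, "z": 0, "spin": -36},
  {"claw": 1, "x": 0.21, "y": -0.185, "z": 0, "spin": -42},
  {"claw": 1, "x": 0.24, "y": -0.21, "z": 0, "spin": -48},
  {"claw": 1, "x": 0.27, "y": -0.235, "z": 0, "spin": -54},
  {"claw": 1, "x": 0.3, "y": -0.265, "z": 0, "spin": -60},
  {"claw": 1, "x": 0.32, "y": -0.285, "z": 0, "spin": -66},
  {"claw": 1, "x": 0.335, "y": -0.3, "z": 0, "spin": -72},
])

```text
time: 1.1
tool_pos: [0.4775, 0.3061, 0.2563]
tcp_rot: [[-0.079, 0.997, 0.0], [0.997, 0.079, -0.001], [-0.001, 0.0, -1.0]]
ft_force: [0.0, -0.2, -0.7]
grip_width: 0.0855
grip_force: 0.0
```

apply_moves([
  {"claw": 1, "x": 0.01, "y": -0.01, "z": 0, "spin": -6},
  {"claw": 1, "x": 0.02, "y": -0.015, "z": 0, "spin": -12},
  {"claw": 1, "x": 0.03, "y": -0.022, "z": 0, "spin": -18},
  {"claw": 1, "x": 0.04, "y": -0.031, "z": 0, "spin": -24},
  {"claw": 1, "x": 0.04, "y": -0.031, "z": 0, "spin": -30},
  {"claw": 1, "x": 0.04, "y": -0.031, "z": 0, "spin": -36},
  {"claw": 1, "x": 0.04, "y": -0.031, "z": 0, "spin": -42},
  {"claw": 1, "x": 0.04, "y": -0.031, "z": 0, "spin": -48},
  {"claw": 1, "x": 0.04, "y": -0.031, "z": -0.01, "spin": -54},
  {"claw": 1, "x": 0.04, "y": -0.031, "z": -0.02, "spin": -60},
  {"claw": 1, "x": 0.04, "y": -0.031, "z": -0.04, "spin": -66},
  {"claw": 1, "x": 0.04, "y": -0.031, "z": -0.055, "spin": -72},
])

```text
time: 2.1
tool_pos: [0.5153, 0.278, 0.2002]
tcp_rot: [[0.922, 0.386, -0.0], [0.386, -0.922, -0.0], [-0.0, 0.0, -1.0]]
ft_force: [-0.1, 0.2, 0.4]
grip_width: 0.0853
grip_force: 0.0
```

apply_moves([
  {"claw": 1, "z": -0.02, "spin": -3},
  {"claw": 1, "z": -0.04, "spin": -3},
  {"claw": 1, "z": -0.06, "spin": -3},
  {"claw": 1, "z": -0.075, "spin": -3},
  {"claw": 1, "z": -0.085, "spin": -3},
  {"claw": 1, "z": -0.085, "spin": -3},
])

```text
validation failed for argument at $.mo...
```

```bash
python3 - <<'E'
from h import *
s=robot.get_state();print(s['tool_pos'],s['joints'].round(1))
a=cv2.cvtColor(robot.capture('side'),cv2.COLOR_RGB2BGR);b=cv2.cvtColor(robot.capture('top'),cv2.COLOR_RGB2BGR)
a=cv2.resize(a[190:300,270:400],(400,338));b=cv2.resize(b[160:290,210:340],(338,338))
cv2.imwrite('pics/grasp.png',np.hstack([a,b]))
E
```

```text
[0.51528764 0.27796941 0.20018573] [-58.6  35.1  36.3 102.3 -25.9  51.2 -78. ]
```

View pics/grasp.png

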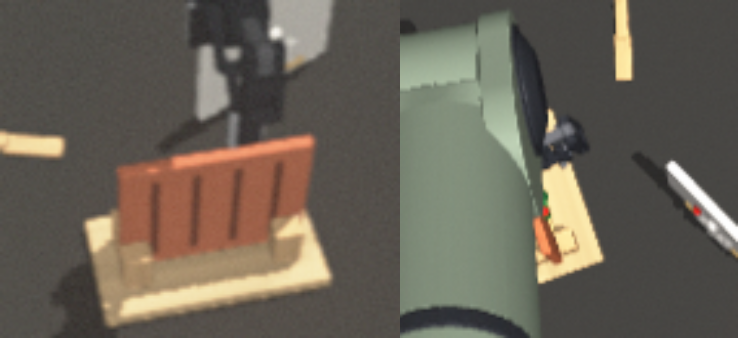

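The call was refused because some fields were missing. The picture shows the gripper above the tile, with the tile still seated in its stand. I'll descend now.

apply_moves([
  {"claw": 1, "x": 0, "y": 0, "z": -0.02, "spin": -3},
  {"claw": 1, "x": 0, "y": 0, "z": -0.04, "spin": -3},
  {"claw": 1, "x": 0, "y": 0, "z": -0.06, "spin": -3},
  {"claw": 1, "x": 0, "y": 0, "z": -0.075, "spin": -3},
  {"claw": 1, "x": 0, "y": 0, "z": -0.085, "spin": -3},
  {"claw": 1, "x": 0, "y": 0, "z": -0.085, "spin": -3},
])

```text
time: 2.7
tool_pos: [0.5151, 0.2778, 0.1153]
tcp_rot: [[0.939, 0.345, -0.002], [0.345, -0.939, -0.001], [-0.002, 0.0, -1.0]]
ft_force: [-0.4, -0.2, -0.2]
grip_width: 0.0855
grip_force: 0.0
```

apply_moves([
  {"claw": 0.3, "x": 0, "y": 0, "z": 0, "spin": 0},
  {"claw": 0, "x": 0, "y": 0, "z": 0, "spin": 0},
  {"claw": -0.3, "x": 0, "y": 0, "z": 0, "spin": 0},
  {"claw": -0.5, "x": 0, "y": 0, "z": 0, "spin": 0},
  {"claw": -0.7, "x": 0, "y": 0, "z": 0, "spin": 0},
  {"claw": -1, "x": 0, "y": 0, "z": 0, "spin": 0},
  {"claw": -1, "x": 0, "y": 0, "z": 0, "spin": 0},
  {"claw": -1, "x": 0, "y": 0, "z": 0, "spin": 0},
  {"claw": -1, "x": 0, "y": 0, "z": 0, "spin": 0},
  {"claw": -1, "x": 0, "y": 0, "z": 0, "spin": 0},
  {"claw": -1, "x": 0, "y": 0, "z": 0, "spin": 0},
  {"claw": -1, "x": 0, "y": 0, "z": 0, "spin": 0},
])

```text
time: 3.7
tool_pos: [0.5157, 0.2779, 0.1167]
tcp_rot: [[0.94, 0.342, 0.0], [0.342, -0.94, 0.0], [0.0, -0.0, -1.0]]
ft_force: [-0.9, -0.5, 6.2]
grip_width: 0.009
grip_force: 59.2
```

apply_moves([
  {"claw": -1, "x": 0, "y": 0, "z": 0.008, "spin": 0},
  {"claw": -1, "x": 0, "y": 0, "z": 0.02, "spin": 0},
  {"claw": -1, "x": 0, "y": 0, "z": 0.035, "spin": 0},
  {"claw": -1, "x": 0, "y": 0, "z": 0.05, "spin": 0},
  {"claw": -1, "x": 0, "y": 0, "z": 0.07, "spin": 0},
  {"claw": -1, "x": 0, "y": 0, "z": 0.09, "spin": 0},
  {"claw": -1, "x": 0, "y": 0, "z": 0.11, "spin": 0},
  {"claw": -1, "x": 0, "y": 0, "z": 0.13, "spin": 0},
  {"claw": -1, "x": 0, "y": 0, "z": 0.15, "spin": 0},
  {"claw": -1, "x": 0, "y": 0, "z": 0.17, "spin": 0},
  {"claw": -1, "x": 0, "y": 0, "z": 0.185, "spin": 0},
  {"claw": -1, "x": 0, "y": 0, "z": 0.185, "spin": 0},
])

```text
time: 4.7
tool_pos: [0.5163, 0.2779, 0.3049]
tcp_rot: [[0.94, 0.342, 0.003], [0.342, -0.94, 0.002], [0.004, -0.001, -1.0]]
ft_force: [0.2, -0.1, -2.9]
grip_width: 0.0087
grip_force: 58.8
```

apply_moves([
  {"claw": -1, "x": 0, "y": -0.01, "z": 0, "spin": 1},
  {"claw": -1, "x": 0, "y": -0.03, "z": 0, "spin": 3},
  {"claw": -1, "x": 0, "y": -0.055, "z": 0, "spin": 6},
  {"claw": -1, "x": 0, "y": -0.08, "z": 0, "spin": 9},
  {"claw": -1, "x": 0, "y": -0.105, "z": 0, "spin": 12},
  {"claw": -1, "x": 0, "y": -0.13, "z": 0, "spin": 15},
  {"claw": -1, "x": 0, "y": -0.155, "z": 0, "spin": 18},
  {"claw": -1, "x": 0, "y": -0.18, "z": 0, "spin": 21},
  {"claw": -1, "x": 0, "y": -0.205, "z": 0, "spin": 24},
  {"claw": -1, "x": 0, "y": -0.23, "z": 0, "spin": 27},
  {"claw": -1, "x": 0, "y": -0.25, "z": 0, "spin": 30},
  {"claw": -1, "x": 0, "y": -0.26, "z": 0, "spin": 32},
])

```text
time: 5.7
tool_pos: [0.5148, 0.0151, 0.3013]
tcp_rot: [[0.615, 0.788, -0.001], [0.788, -0.615, -0.001], [-0.001, -0.0, -1.0]]
ft_force: [-0.5, -0.9, -2.7]
grip_width: 0.0092
grip_force: 58.7
```

apply_moves([
  {"claw": -1, "x": -0.005, "y": -0.02, "z": 0, "spin": 3},
  {"claw": -1, "x": -0.01, "y": -0.045, "z": 0, "spin": 6},
  {"claw": -1, "x": -0.016, "y": -0.07, "z": 0, "spin": 9},
  {"claw": -1, "x": -0.022, "y": -0.1, "z": 0, "spin": 12},
  {"claw": -1, "x": -0.029, "y": -0.13, "z": 0, "spin": 15},
  {"claw": -1, "x": -0.036, "y": -0.16, "z": 0, "spin": 18},
  {"claw": -1, "x": -0.043, "y": -0.19, "z": 0, "spin": 21},
  {"claw": -1, "x": -0.05, "y": -0.22, "z": 0, "spin": 24},
  {"claw": -1, "x": -0.055, "y": -0.24, "z": 0, "spin": 26},
  {"claw": -1, "x": -0.059, "y": -0.254, "z": 0, "spin": 27},
  {"claw": -1, "x": -0.06, "y": -0.259, "z": 0, "spin": 28},
  {"claw": -1, "x": -0.06, "y": -0.259, "z": 0, "spin": 28},
])

```text
time: 6.7
tool_pos: [0.4545, -0.2424, 0.3011]
tcp_rot: [[0.175, 0.985, -0.001], [0.985, -0.175, -0.0], [-0.0, -0.001, -1.0]]
ft_force: [-0.3, 0.2, -2.8]
grip_width: 0.0091
grip_force: 58.7
```

```bash
python3 - <<'E'
from h import *
s=robot.get_state();print(s['tool_pos'],s['joints'].round(1))
a=cv2.cvtColor(robot.capture('side'),cv2.COLOR_RGB2BGR);b=cv2.cvtColor(robot.capture('top'),cv2.COLOR_RGB2BGR)
cv2.imwrite('pics/side1.png',a);cv2.imwrite('pics/top1.png',b)
a=cv2.resize(a[40:170,290:420],(400,400));b=cv2.resize(b[170:300,400:530],(400,400))
cv2.imwrite('pics/hover.png',np.hstack([a,b]))
E
```

```text
[ 0.45449135 -0.24236344  0.30111057] [ -5.1  19.6  34.6 106.2 -13.   58.1  24.8]
```

View pics/hover.png

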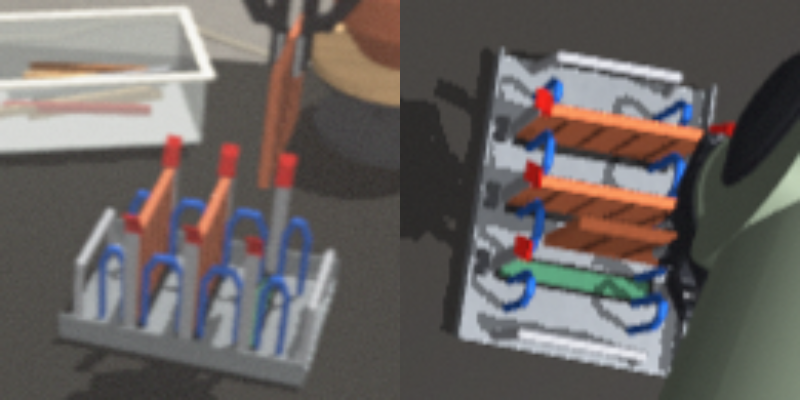

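The hover picture shows the tile over the empty slot, striped back to the robot like the stored tiles and parallel to them. I'll check the position of its visible left end.

```bash
python3 - <<'E'
from h import *
im=cv2.imread('pics/top1.png');h=cv2.cvtColor(im,cv2.COLOR_BGR2HSV)
o=(h[...,0]>=4)&(h[...,0]<16)&(h[...,1]>110)&(im[...,2]>195);q=np.zeros(o.shape,'uint8');q[237:252,450:500]=o[237:252,450:500]
P=np.argwhere(q)[:,::-1];print(len(P),P[:,0].min(),P[:,0].max())
W=np.array([plane('top',p,.3064)[:2] for p in P]);e=cv2.fitLine(W.astype(np.float32),cv2.DIST_L2,0,.001,.001).ravel()
u=np.array([np.cos(np.radians(80)),np.sin(np.radians(80))]);nrm=np.array([u[1],-u[0]])
R=W-[.4547,-.2415];print('along',(R@u).min(),(R@u).max(),'across mean',(R@nrm).mean(),'ang',np.degrees(np.arctan2(e[1],e[0])))
E
```

```text
5 484 488
along 0.010266430849760446 0.01853838656798523 across mean 0.020651012803131776 ang -89.81425
```

```bash
python3 - <<'E'
from h import *
im=cv2.imread('pics/top1.png');print(im[236:252,450:484:4,2])
h=cv2.cvtColor(im,cv2.COLOR_BGR2HSV)
u=np.array([np.cos(np.radians(80)),np.sin(np.radians(80))]);nrm=np.array([u[1],-u[0]])
for p in [(458,241.5),(458,243)]:
    R=plane('top',p,.3064)[:2]-[.4547,-.2415];print(R@u,R@nrm)
E
```

```text
[[135 133 111 118 135 133 111 208 236]
 [134 134  90 133 133 134 100 134 158]
 [108 118 116 133 131 109 116 134 133]
 [ 63  79 126 131 116  89 131 132 119]
 [ 51  53 119 150  86 117 133 132  88]
 [ 57  66 120 168 129 125 120 113  80]
 [ 87  89 134 172 171 149 125  81 109]
 [106 100 137 175 178 173 155 124 104]
 [101  98 123 161 176 175 172 164 127]
 [ 97 102 111 129 147 174 169 171 169]
 [ 95 106 111 111 100 144 163 174 173]
 [100 111 111 112  76 106 134 155 176]
 [105 109 112  99  75 112 111 120 148]
 [109 110 113  75 100 111 111 106  92]
 [138 110  92  88 113 111 111  82  75]
 [171 150 102 110 111 112  99  73  79]]
0.07111385602736606 0.0007334360952791323
0.07070286375375978 -0.0024245418772261933
```

The tile is aligned within about 1-2 mm. I'll lower it slowly into the guides.

apply_moves([
  {"claw": -1, "x": 0, "y": 0.001, "z": -0.008, "spin": 0},
  {"claw": -1, "x": 0, "y": 0.001, "z": -0.016, "spin": 0},
  {"claw": -1, "x": 0, "y": 0.001, "z": -0.024, "spin": 0},
  {"claw": -1, "x": 0, "y": 0.001, "z": -0.032, "spin": 0},
  {"claw": -1, "x": 0, "y": 0.001, "z": -0.038, "spin": 0},
  {"claw": -1, "x": 0, "y": 0.001, "z": -0.043, "spin": 0},
  {"claw": -1, "x": 0, "y": 0.001, "z": -0.047, "spin": 0},
  {"claw": -1, "x": 0, "y": 0.001, "z": -0.051, "spin": 0},
  {"claw": -1, "x": 0, "y": 0.001, "z": -0.055, "spin": 0},
  {"claw": -1, "x": 0, "y": 0.001, "z": -0.059, "spin": 0},
  {"claw": -1, "x": 0, "y": 0.001, "z": -0.063, "spin": 0},
  {"claw": -1, "x": 0, "y": 0.001, "z": -0.067, "spin": 0},
])

```text
time: 7.8
tool_pos: [0.4557, -0.2406, 0.2343]
tcp_rot: [[0.174, 0.985, 0.001], [0.985, -0.174, -0.001], [-0.001, 0.001, -1.0]]
ft_force: [-1.6, -3.4, 7.8]
grip_width: 0.0091
grip_force: 60.2
```

apply_moves([
  {"claw": -1, "x": 0, "y": 0, "z": -0.004, "spin": 0},
  {"claw": -1, "x": 0, "y": 0, "z": -0.008, "spin": 0},
  {"claw": -1, "x": 0, "y": 0, "z": -0.012, "spin": 0},
  {"claw": -1, "x": 0, "y": 0, "z": -0.016, "spin": 0},
  {"claw": -1, "x": 0, "y": 0, "z": -0.02, "spin": 0},
  {"claw": -1, "x": 0, "y": 0, "z": -0.024, "spin": 0},
  {"claw": -1, "x": 0, "y": 0, "z": -0.028, "spin": 0},
  {"claw": -1, "x": 0, "y": 0, "z": -0.032, "spin": 0},
])

```text
time: 8.47
tool_pos: [0.4555, -0.2401, 0.2019]
tcp_rot: [[0.174, 0.985, -0.0], [0.985, -0.174, -0.0], [-0.0, -0.0, -1.0]]
ft_force: [-1.4, -3.5, 2.1]
grip_width: 0.0093
grip_force: 59.6
```

apply_moves([
  {"claw": -1, "x": 0, "y": -0.001, "z": -0.004, "spin": 0},
  {"claw": -1, "x": 0, "y": -0.001, "z": -0.008, "spin": 0},
  {"claw": -1, "x": 0, "y": -0.001, "z": -0.012, "spin": 0},
  {"claw": -1, "x": 0, "y": -0.001, "z": -0.016, "spin": 0},
  {"claw": -1, "x": 0, "y": -0.001, "z": -0.02, "spin": 0},
  {"claw": -1, "x": 0, "y": -0.001, "z": -0.024, "spin": 0},
  {"claw": -1, "x": 0, "y": -0.001, "z": -0.028, "spin": 0},
  {"claw": -1, "x": 0, "y": -0.001, "z": -0.032, "spin": 0},
])

```text
time: 9.13
tool_pos: [0.4556, -0.241, 0.1699]
tcp_rot: [[0.174, 0.985, 0.0], [0.985, -0.174, 0.0], [0.0, 0.0, -1.0]]
ft_force: [-1.0, -3.5, 2.1]
grip_width: 0.0088
grip_force: 59.6
```

apply_moves([
  {"claw": -1, "x": 0, "y": 0, "z": -0.004, "spin": 0},
  {"claw": -1, "x": 0, "y": 0, "z": -0.008, "spin": 0},
  {"claw": -1, "x": 0, "y": 0, "z": -0.012, "spin": 0},
  {"claw": -1, "x": 0, "y": 0, "z": -0.016, "spin": 0},
  {"claw": -1, "x": 0, "y": 0, "z": -0.02, "spin": 0},
  {"claw": -1, "x": 0, "y": 0, "z": -0.024, "spin": 0},
  {"claw": -1, "x": 0, "y": 0, "z": -0.028, "spin": 0},
  {"claw": -1, "x": 0, "y": 0, "z": -0.032, "spin": 0},
])

```text
time: 9.8
tool_pos: [0.4556, -0.241, 0.1379]
tcp_rot: [[0.174, 0.985, -0.0], [0.985, -0.174, 0.0], [0.0, -0.0, -1.0]]
ft_force: [-1.2, -2.5, 1.8]
grip_width: 0.0095
grip_force: 59.6
```

apply_moves([
  {"claw": -1, "x": 0, "y": 0, "z": -0.004, "spin": 0},
  {"claw": -1, "x": 0, "y": 0, "z": -0.008, "spin": 0},
  {"claw": -1, "x": 0, "y": 0, "z": -0.012, "spin": 0},
  {"claw": -1, "x": 0, "y": 0, "z": -0.015, "spin": 0},
  {"claw": -1, "x": 0, "y": 0, "z": -0.017, "spin": 0},
  {"claw": -1, "x": 0, "y": 0, "z": -0.019, "spin": 0},
  {"claw": -1, "x": 0, "y": 0, "z": -0.021, "spin": 0},
  {"claw": -1, "x": 0, "y": 0, "z": -0.021, "spin": 0},
])

```text
time: 10.47
tool_pos: [0.4553, -0.2418, 0.1167]
tcp_rot: [[0.174, 0.985, -0.0], [0.985, -0.174, -0.001], [-0.001, -0.0, -1.0]]
ft_force: [1.7, -9.1, -10.5]
grip_width: 0.009
grip_force: 58.7
```

apply_moves([
  {"claw": -1, "x": 0, "y": 0, "z": -0.001, "spin": 0},
  {"claw": -1, "x": 0, "y": 0, "z": -0.002, "spin": 0},
  {"claw": -1, "x": 0, "y": 0, "z": -0.002, "spin": 0},
])

```text
time: 10.72
tool_pos: [0.4553, -0.2414, 0.1149]
tcp_rot: [[0.174, 0.985, -0.0], [0.985, -0.174, -0.001], [-0.001, -0.0, -1.0]]
ft_force: [-0.6, -5.9, -2.7]
grip_width: 0.0091
grip_force: 60.5
```

apply_moves([
  {"claw": -1, "x": 0, "y": 0, "z": -0.001, "spin": 0},
  {"claw": -1, "x": 0, "y": 0, "z": -0.001, "spin": 0},
])

```text
time: 10.88
tool_pos: [0.4557, -0.2414, 0.1146]
tcp_rot: [[0.174, 0.985, 0.001], [0.985, -0.174, -0.0], [-0.0, 0.001, -1.0]]
ft_force: [-2.4, -3.3, 13.4]
grip_width: 0.009
grip_force: 62.9
```

apply_moves([
  {"claw": -1, "x": 0, "y": 0, "z": -0.001, "spin": 0},
  {"claw": -1, "x": 0, "y": 0, "z": -0.001, "spin": 0},
])

```text
time: 11.05
tool_pos: [0.4561, -0.2415, 0.1145]
tcp_rot: [[0.174, 0.985, 0.002], [0.985, -0.174, -0.0], [0.0, 0.002, -1.0]]
ft_force: [-4.2, -0.1, 33.9]
grip_width: 0.0091
grip_force: 66.1
```

The tile is on the floor: 34 N at TCP z 0.1145, where I expected 0.1147. I'll back off 1 mm, release partway and withdraw.

apply_moves([
  {"claw": -1, "x": 0, "y": 0, "z": 0.001, "spin": 0},
  {"claw": -0.6, "x": 0, "y": 0, "z": 0.001, "spin": 0},
  {"claw": -0.4, "x": 0, "y": 0, "z": 0.001, "spin": 0},
  {"claw": -0.2, "x": 0, "y": 0, "z": 0.001, "spin": 0},
  {"claw": -0.1, "x": 0, "y": 0, "z": 0.001, "spin": 0},
  {"claw": -0.1, "x": 0, "y": 0, "z": 0.001, "spin": 0},
  {"claw": -0.1, "x": 0, "y": 0, "z": 0.001, "spin": 0},
  {"claw": -0.1, "x": 0, "y": 0, "z": 0.001, "spin": 0},
])

```text
time: 11.72
tool_pos: [0.4555, -0.241, 0.1142]
tcp_rot: [[0.174, 0.985, -0.0], [0.985, -0.174, 0.0], [0.0, -0.0, -1.0]]
ft_force: [-0.5, -1.2, -0.4]
grip_width: 0.0386
grip_force: 0.0
```

apply_moves([
  {"claw": -0.1, "x": 0, "y": 0, "z": 0.01, "spin": 0},
  {"claw": -0.1, "x": 0, "y": 0, "z": 0.025, "spin": 0},
  {"claw": -0.1, "x": 0, "y": 0, "z": 0.045, "spin": 0},
  {"claw": -0.1, "x": 0, "y": 0, "z": 0.07, "spin": 0},
  {"claw": -0.1, "x": 0, "y": 0, "z": 0.1, "spin": 0},
  {"claw": -0.1, "x": 0, "y": 0, "z": 0.13, "spin": 0},
  {"claw": -0.1, "x": 0, "y": 0.03, "z": 0.15, "spin": 0},
  {"claw": -0.1, "x": 0, "y": 0.07, "z": 0.15, "spin": 0},
  {"claw": -0.1, "x": 0, "y": 0.11, "z": 0.15, "spin": 0},
  {"claw": -0.1, "x": 0, "y": 0.15, "z": 0.15, "spin": 0},
  {"claw": -0.1, "x": 0, "y": 0.19, "z": 0.15, "spin": 0},
  {"claw": -0.1, "x": 0, "y": 0.22, "z": 0.15, "spin": 0},
])

```text
time: 12.72
tool_pos: [0.455, -0.0181, 0.265]
tcp_rot: [[0.172, 0.985, 0.0], [0.985, -0.172, 0.001], [0.001, 0.0, -1.0]]
ft_force: [0.2, -0.1, -0.5]
grip_width: 0.0385
grip_force: 0.0
```

```bash
python3 - <<'E'
from h import *
s=robot.get_state();print(s['tool_pos'],s['ft_force'],s['time'])
a=cv2.cvtColor(robot.capture('side'),cv2.COLOR_RGB2BGR);b=cv2.cvtColor(robot.capture('top'),cv2.COLOR_RGB2BGR)
cv2.imwrite('pics/side2.png',a);cv2.imwrite('pics/top2.png',b)
a=cv2.resize(a[70:170,300:400],(400,400),interpolation=2);b=cv2.resize(b[170:300,400:530],(400,400),interpolation=2)
cv2.imwrite('pics/end.png',np.hstack([a,b]))
E
```

```text
[ 0.4550454  -0.01809035  0.26502793] [ 0.23033401 -0.07965163 -0.51522234] 12.7167
```

View pics/end.png

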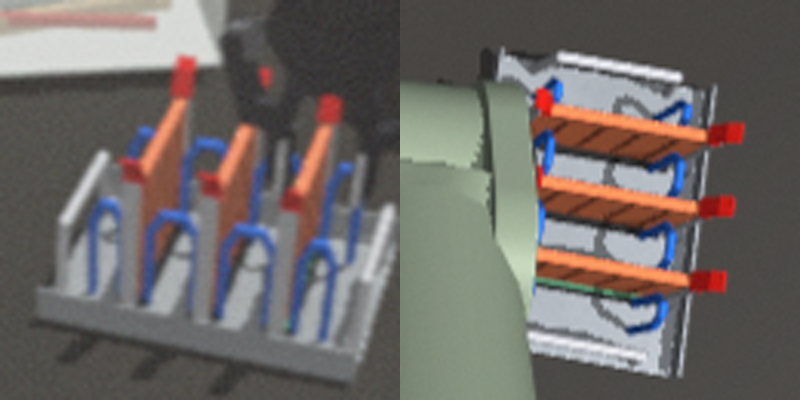

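The final picture shows the tile standing in line with the stored tiles, striped back to the robot. The red hooks are evenly spaced over the ends, on the right at (725,132), (718,207) and (710,281). I'll compare hook positions with the start and hand in if they are unchanged.

```bash
python3 - <<'E'
from h import *
def red(n,k,x0,x1,y0,y1):
    im=cv2.imread(f'pics/{n}{k}.png').astype(int);m=(im[...,2]>110)&(im[...,1]<60)&(im[...,0]<60)
    q=np.zeros_like(m);q[y0:y1,x0:x1]=m[y0:y1,x0:x1];return [c.round(1).tolist() for c,s in blobs(q,4)]
ok=[]
for n,box in dict(top=(480,530,180,300),side=(320,385,107,130)).items():
    a,b=red(n,0,*box),red(n,2,*box);print(n,a,b)
    ok.append(len(a)==len(b)==3 and np.abs(np.array(a)-b).max()<1)
print(ok)
if all(ok): print(robot.sign_off())
E
```

```text
top [[505.4, 213.2], [502.6, 236.9], [499.8, 261.0]] [[505.5, 213.2], [502.6, 236.8], [499.6, 261.0]]
side [[332.7, 112.3], [352.4, 116.3], [372.4, 119.7]] [[333.0, 112.5], [352.2, 116.1], [372.4, 119.7]]
[np.True_, np.True_]
the job is handed in; nothing more can be done
None
```

The cactus tile stands on the floor of the empty slot with its cactus facing the rack's front, the clips are back at their starting positions in the camera images, the gripper is clear, and I handed the job in at about 13 s (no verdict was returned).

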